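# Wedge the tip box tight in its carrying cradle

### The job

Pack out the gap between the tip box and the locked sloped stop of the carrying cradle so that the box cannot shift: stand spacers from the stand upright against the box in the gap, first one and then the other too if one is not enough, each let go to stand by itself, then push the wedge straight down between the last spacer and the stop until you feel it go tight. Finish while still gripping the wedge and pressing it down tight, and leave the stop's setting and the bystanding timer, bottle and marker as they are.

Things in the scene. Friction and masses are not known exactly. Their poses are not given: they have to be found in the camera images.
- cradle: Fixed aluminium cradle on the cabinet top, 110 mm (x) by 216 mm (y = -141 to +75). Origin on its underside; floor top 6 mm up. End wall at +y (inner face y = +60 mm, top 52 mm up), side rails 22 mm high beside the box, sloped stop at the -y end. The gap to pack, centred on x = 0, lies between the box's -y face and the stop, open above and at both sides.
- stop (a joint): Stop setting in m, 0 to 0.0145, held by friction over 100 N. With the box against the end wall its -y face is at cradle y = -57.5 mm and the gap at the floor is 11.5 mm plus this. It takes 1 or 2 spacers, then the wedge (which falls loose to the floor with none): 1 spacer if below about 0.0055, else 2; near there either works.
- stop_foot (a point): Middle of the line where the stop's sloped face meets the cradle floor: cradle y = -69 mm minus the stop setting. The stop is 66 mm wide and 50 mm high above the floor; its face leans away from the box by 0.3 mm per mm of height.
- tip_box: Pipette tip box, pink insert, clear closed lid: 76 mm (x) by 117 mm (y), 63 mm high, 0.35 kg, standing loose on the cradle floor, its +y end within 2 mm of the end wall. Origin at the centre of its underside, axes as the cradle's.
- stand: Fixed grey stand, 100 x 150 mm, floor 6 mm thick, origin under its centre. Low ribs 20 mm high (a sloped rest 46 mm high at the wedge) keep spacers and wedge upright, widths along its x. Spacers in the slots at y = +55 and +12 mm (either way round), wedge at y = -40 mm. Between stand and cradle a centrifuge stands further back (front at about x = 0.6): carry things past in front of it.
- wedge: Wedge, thin end down, 62 mm wide (x), 102 mm high. Origin under the middle of its 10 mm thick thin end. Flat face y = +5 mm goes to the spacers; sloped face starts at y = -5 mm, goes out 0.3 mm per mm of height to z = 62 mm and fits the stop. Grip tab z = 62 to 102, y = -17 to +3, 24 mm wide; pinch across y. Faces right in the stand. Tight with underside 0 to 33 mm above the cradle floor.
- timer: White lab timer 62 x 62 x 20 mm, a bystander; origin under its centre.
- bottle: Bottle with cap, 58 mm across, 105 mm high, a bystander; origin under its centre.
- marker: Marker pen 132 mm long (its y), 12 mm thick, lying, a bystander; origin under its middle.
- near_tab_spacer: Upright plate, 90 mm wide (x), 8 mm thick (y), 62 mm high: a heavy steel end (centre of mass x = -23 mm) and a light hollow plastic end, and a grip tab 12 mm wide on top at x = -23 mm (robot's side), z = 62 to 102 mm. Pinch the tab across its 8 mm thickness in the top 32 mm, so the fingers stay above the box. Stands free. Origin at the centre of its underside.
- far_tab_spacer: The same plate turned round (90 x 8 mm, 62 mm high): its tab and heavy end are at x = +23 mm, the side away from the robot, so that the two tabs and the wedge's middle tab do not get in each other's way. Origin at the centre of its underside.

How it is judged:
By the outcome, as a careful person would: the job done as asked, in the order asked, and still so for the second after the job is handed in, while the arm keeps its last pose, push and grip.
It also fails if it takes over 70 s, if anything falls off the work surface, if the arm or the gripper's body presses on something with over 40 N, if the wrist force passes 120 N, or if a joint passes its speed limit or range.

### The arm

A 7-joint arm with a two-finger parallel gripper is mounted at the origin on a cart in front of the work surface, level with it; the furniture and walls round the work are solid. World frame = base frame: x ahead of the robot, y to its left, z up, the work surface at z = 0. Lengths are in m, angles in rad, forces in N, time in s.
With the tool pointing down it reaches from about 0.4 to 0.85 m from the base axis. Payload 10.4 kg.
Tool frame: the origin (TCP) lies midway between the tips of the shut fingers; the grasp point (between the pads) lies 19 mm behind it (manip.tcp_to_grasp is the distance from the TCP to the grasp point, in m); z points along the fingers, y is the line along which they close (so a half turn about z gives the same grasp; the last joint's range is limited). The gripper opens to 85 mm and grips with 20 to 120 N. Pads are 22 mm wide; open, the fingers measure 114 mm over their backs; the gripper's body (76 mm by 85 mm) begins 54 mm behind the grasp point. The pads swing forward as they close: fully open they stand 13 mm farther back than shut.
Start: joints at [1.308, 0.332, -0.065, 1.46, 0.022, 1.35, -0.088], TCP at [0.148, -0.607, 0.231] pointing down, gripper open.
Joint ranges: [-2.6, 2.6], [-0.5, 2.12], [-1.47, 1.34], [0.16, 2.42], [-1.27, 4.41], [0.06, 2.06], [-2.6, 2.6]. Speed limits (rad/s): [2.22, 2.22, 2.79, 2.79, 3.14, 3.14, 3.14].

### API

Orientations are given as a unit quaternion [x, y, z, w].
In Python, from workcell import manip gives the robot as it stands.
- The arm moves only by the shell command python3 -m jog 'ROWS' [FORCE]. ROWS is a JSON object of lists of equal length, an entry for each row: "offset": the shift along the world's x, y, z in m, a list of three; "yaw": the turn about the world's z in degrees; "jaw": the closure, from 0 (fully open) to 1 (shut). A call has 1 to 20 rows; each row shifts and turns the commanded pose from where the row before left it; what a row does not reach is not made up. A row lasts 1/12 s, in which the tool goes at most 41.7 mm and 7.16 degrees, less where a joint would pass 70% of its speed; a pose out of reach is approached as far as the arm can. A call is refused whole if a number of a shift passes 0.0417 or a number of a turn 7.16, either way. A call with a gripper value outside its range is refused whole. The fingers move at their own pace and stop on an object; FORCE is the grip in N (left out, the last holds). Time passes only in rows, so rows that do not move let the fingers close. It gives the time, the measured TCP pose, the force, the opening and the grip force at its end, in the units of the state.
- manip.get_obs(): the state, without advancing time (a new reading comes with each control period).
- manip.camera(name): name is "scene" or "top"; returns a dict with "frame" (400x640x3 uint8, red, green, blue), "camera_matrix" (3x3 intrinsics, pixels), "eye" and "attitude" of the camera in the world. Camera axes: x right, y up, looking along -z (the intrinsics and any distortion apply to the point x, -y, -z); pixel columns grow to the right and rows downward; lengths in m; the calibration is good to about 2 mm. A picture is of the moment at which its call begins. There is no depth.
- manip.hand_in(): hands the job in; it is judged then, once.
Trained networks look in a picture, given as the dict that the camera call returned (one of the last four; its "shot" number tells which), for a name from the list of things; names that differ only in an ending like _2 or _b are one class to them, and where a whole thing is asked for, a point or a joint stands for the part that bears it (a point fixed in the world has none). Each returns a list of dicts, best first, with "score" (0 to 1); they miss things now and then, are a little off and sometimes report something else, mostly with a low value. They report only what shows in the picture. A call takes as long as a camera call.
- manip.masks_of(picture, name): "region" (400x640 bool, what is visible of it).
- manip.tip_of(picture, name): "at" ([x, y, z] in m, in world coordinates, good to about 4 mm: a listed point, or the origin of a listed thing).
The state is a dict: "clock": time; "joint_pos": joint angles; "joint_velocities": joint speeds; "tau": joint torques, N m; "position": TCP position; "ee_rot": TCP orientation; "ft_force": force on the tool from outside, world axes, zero at the start; "torque": the same for the moment, N m; "grip_width": opening from 0.0 (shut) to 1.0 (fully open); "grasp_force": force on a finger pad.
Only numpy, scipy, OpenCV 4.12 (cv2) and the standard library are available. Lean on these libraries where they do the work, as an engineer would, in place of code of your own. Each camera call takes 0.05 s, during which the arm holds its last target. There are 200 camera calls.

## Working session

There is one attempt and no reset: what is moved stays moved. The work goes in short steps, Python scripts to look and compute and a shell command to move; the robot and the scene stay as the last step left them, time stands still between calls to the robot, and variables do not carry over. Pictures are saved under pics/ and viewed, at most 10 in all, crops included, and the job is handed in when it is done.

```bash
mkdir -p pics; cat > h.py <<'E'
from workcell import manip
import numpy as np, cv2
from scipy.spatial.transform import Rotation as R
def shot(c,fn=None):
    p=manip.camera(c)
    if fn: cv2.imwrite('pics/'+fn,p['frame'][:,:,::-1])
    return p
def proj(p,X):
    a=np.array(p['attitude']); Rm=R.from_quat(a).as_matrix() if a.size==4 else a
    c=(np.atleast_2d(X)-np.array(p['eye']))@Rm
    c=c*[1,-1,-1]; u=c@np.array(p['camera_matrix']).T
    return u[:,:2]/u[:,2:]
E
python3 - <<'E'
from h import *
for c in ['scene','top']:
    p=shot(c,c+'0.png'); print(c,{k:np.round(v,4).tolist() for k,v in p.items() if k not in('frame',)})
    for n in ['cradle','stop_foot','tip_box','stand','wedge','near_tab_spacer','far_tab_spacer','timer','bottle','marker']:
        print(n,[(np.round(d['at'],4).tolist(),round(d['score'],2)) for d in manip.tip_of(p,n)][:3])
o=manip.get_obs();print({k:np.round(v,3).tolist() for k,v in o.items()},manip.tcp_to_grasp)
E
```

```text
scene {'camera_matrix': [[453.9303, 0.0, 316.2985], [0.0, 453.9303, 199.1785], [0.0, 0.0, 1.0]], 'eye': [0.3479, -0.7429, 0.881], 'attitude': [0.3427, -0.0614, -0.1438, 0.9263], 'shot': 1}
cradle [([0.5284, -0.2244, -0.0015], 0.59), ([0.4888, 0.1414, 0.002], 0.34)]
stop_foot [([0.5385, -0.3046, 0.0078], 0.87), ([0.5284, -0.2232, -0.0], 0.21)]
tip_box [([0.5269, -0.2217, 0.0062], 0.9)]
stand [([0.4886, 0.1436, 0.0053], 0.63)]
wedge [([0.5003, 0.1031, 0.0056], 0.93)]
near_tab_spacer [([0.4793, 0.1993, 0.0072], 0.55), ([0.5392, -0.307, 0.0051], 0.32)]
far_tab_spacer [([0.4793, 0.1556, 0.0035], 0.65)]
timer [([0.6903, -0.209, 0.0025], 0.93)]
bottle [([0.7263, -0.3346, 0.0019], 0.86)]
marker [([0.4425, -0.0291, 0.0037], 0.47)]
top {'camera_matrix': [[469.2376, 0.0, 330.4187], [0.0, 469.2376, 195.7705], [0.0, 0.0, 1.0]], 'eye': [0.3687, -0.0687, 1.1044], 'attitude': [0.0732, -0.0622, -0.7032, 0.7045], 'shot': 2}
cradle []
stop_foot [([0.5368, -0.3027, 0.0085], 0.58)]
tip_box [([0.5279, -0.2249, 0.0064], 0.81)]
stand [([0.4865, 0.1435, -0.0], 0.68)]
wedge [([0.4942, 0.1081, 0.0033], 0.92)]
near_tab_spacer [([0.4744, 0.2023, 0.004], 0.72)]
far_tab_spacer [([0.4826, 0.1537, 0.005], 0.64)]
timer [([0.6879, -0.2114, -0.0031], 0.96)]
bottle [([0.7279, -0.3333, -0.0001], 0.74), ([0.5352, -0.3065, 0.0108], 0.54)]
marker [([0.4425, -0.0283, -0.0012], 0.6)]
{'clock': 1.1, 'joint_pos': [1.308, 0.332, -0.065, 1.46, 0.022, 1.35, -0.088], 'joint_velocities': [0.001, 0.0, 0.001, 0.001, -0.0, -0.001, 0.0], 'tau': [-0.0, -62.525, 0.049, -39.183, 0.016, 0.002, -0.0], 'position': [0.148, -0.607, 0.231], 'ee_rot': [0.993, 0.12, 0.0, 0.0], 'ft_force': [-0.063, 0.751, -0.753], 'torque': [0.001, -0.046, 0.039], 'grasp_force': 0.0, 'grip_width': 1.001} 0.0187
```

View pics/scene0.png

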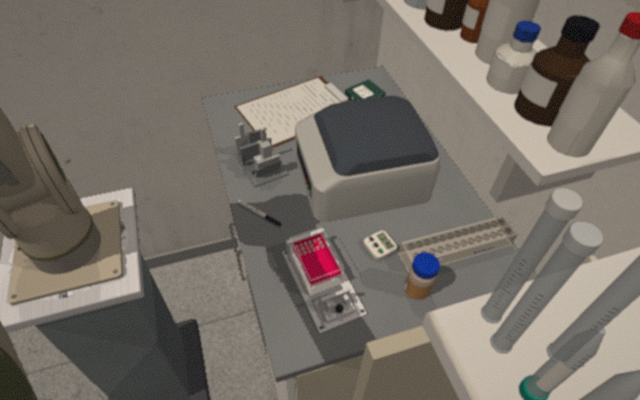

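View pics/top0.png

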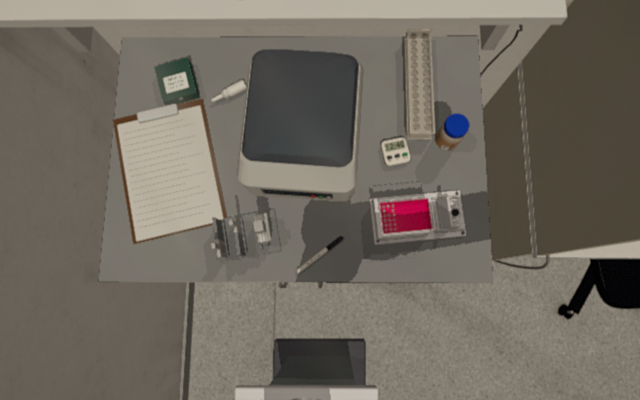

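```bash
cat > fit.py <<'E'
from h import *
from scipy.optimize import minimize
from scipy.ndimage import map_coordinates
def W(pose,P):
    x,y,t=pose; P=np.atleast_2d(P); c,s=np.cos(t),np.sin(t)
    return np.c_[x+c*P[:,0]-s*P[:,1], y+s*P[:,0]+c*P[:,1], P[:,2]]
def rect(x0,x1,y0,y1,z): return [((x0,y0,z),(x1,y0,z)),((x1,y0,z),(x1,y1,z)),((x1,y1,z),(x0,y1,z)),((x0,y1,z),(x0,y0,z))]
def grad(p):
    g=cv2.GaussianBlur(cv2.cvtColor(p['frame'],cv2.COLOR_RGB2GRAY).astype(np.float32),(0,0),1.0)
    return np.hypot(cv2.Sobel(g,5,1,0),cv2.Sobel(g,5,0,1))
def score(pose,E,PG):
    t=np.linspace(0,1,40)[:,None]; s=0
    for p,g in PG:
        for a,b in E:
            u=proj(p,W(pose,np.array(a)*(1-t)+np.array(b)*t)); s+=np.sqrt(map_coordinates(g,u.T[::-1],order=1)).mean()
    return s
def fit(pose,E,PG):
    best=None
    for dt in np.radians([-4,-2,0,2,4]):
        r=minimize(lambda q:-score(q*[.01,.01,.05],E,PG),(np.array(pose)+[0,0,dt])/[.01,.01,.05],method='Nelder-Mead',options=dict(initial_simplex=(np.array(pose)+[0,0,dt])/[.01,.01,.05]+np.array([[0,0,0],[.5,0,0],[0,.5,0],[0,0,.7]])))
        if best is None or r.fun<best.fun: best=r
    return best.x*[.01,.01,.05],best.fun
def draw(p,items,fn,c,w,k):
    x,y=c; im=p['frame'][y:y+w[1],x:x+w[0],::-1]; im=cv2.resize(im,None,fx=k,fy=k,interpolation=cv2.INTER_CUBIC)
    im2=im.copy()
    for pose,E,col in items:
        for a,b in E:
            u=(proj(p,W(pose,[a,b]))-c+.5)*k
            cv2.line(im2,*[tuple(int(v) for v in q) for q in u],col,1)
    cv2.imwrite('pics/'+fn,np.vstack([im,im2]))
CR=rect(-.055,.055,-.141,.075,.006)+rect(-.055,.055,-.141,.075,.0)
ST=rect(-.05,.05,-.075,.075,.006)
BX=rect(-.038,.038,-.0585,.0585,.069)
E
python3 - <<'E'
from fit import *
t=shot('top');s=shot('scene');PG=[(t,grad(t)),(s,grad(s))]
for nm,P in (('both',PG),('top',PG[:1]),('sc',PG[1:])):
    c=fit([.5275,-.2235,.12],CR,P); d=fit([.487,.1435,.2],ST,P)
    print(nm,np.round(c[0],4),c[1],np.round(d[0],4),d[1])
    if nm=='both': C,D=c[0],d[0]
f=lambda q:rect(-.033,.033,-.069-q,-.069-q,.006)[:1]
print([(q,round(score(C,[((-.033,-.084-q,.056),(.033,-.084-q,.056)),((-.033,-.069-q,.006),(.033,-.069-q,.006))],PG),2)) for q in np.arange(0,.0150,.001)])
SL=[((-.033,-.084,.056),(.033,-.084,.056)),((-.033,-.069,.006),(.033,-.069,.006))]
SP=[((-.045,.055,.068),(.045,.055,.068)),((-.045,.012,.068),(.045,.012,.068))]+rect(-.012,.012,-.057,-.037,.108)
it=[(C,CR,(0,255,0)),(C,BX,(255,0,0)),(C,SL,(0,255,255)),(D,ST,(0,255,0)),(D,SP,(0,255,255))]
draw(t,it,'a.png',(360,175),(115,75),6)if 0 else draw(t,it,'a.png',(360,178),(115,70),4.2)
draw(s,it,'b.png',(275,220),(100,115),2.6)
draw(t,it,'c.png',(200,200),(90,65),4.5)
a,b,c=[cv2.imread(f'pics/{n}.png') for n in 'abc']
H=600
cv2.imwrite('pics/ab.png',np.hstack([cv2.copyMakeBorder(i,0,H-i.shape[0],0,0,0) for i in (a,b)]))
E
```

```text
both [ 0.5292 -0.2238  0.095 ] -156.4915313720703 [0.4913 0.1413 0.0602] -54.52118682861328
top [ 0.5288 -0.2234  0.0977] -83.7032699584961 [0.4874 0.1432 0.12  ] -26.497642517089844
sc [ 0.5298 -0.2249  0.0987] -74.0923080444336 [0.496  0.1388 0.1241] -29.44417953491211
[(np.float64(0.0), np.float32(23.57)), (np.float64(0.001), np.float32(23.61)), (np.float64(0.002), np.float32(24.17)), (np.float64(0.003), np.float32(24.61)), (np.float64(0.004), np.float32(24.64)), (np.float64(0.005), np.float32(24.64)), (np.float64(0.006), np.float32(25.36)), (np.float64(0.007), np.float32(27.21)), (np.float64(0.008), np.float32(30.07)), (np.float64(0.009000000000000001), np.float32(32.8)), (np.float64(0.01), np.float32(34.43)), (np.float64(0.011), np.float32(34.48)), (np.float64(0.012), np.float32(32.96)), (np.float64(0.013000000000000001), np.float32(30.24)), (np.float64(0.014), np.float32(27.77))]
```

View pics/ab.png

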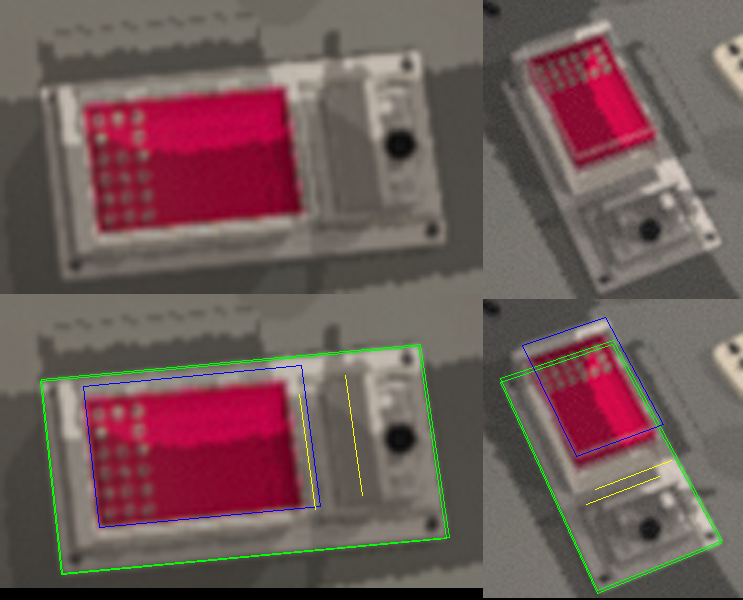

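View pics/c.png

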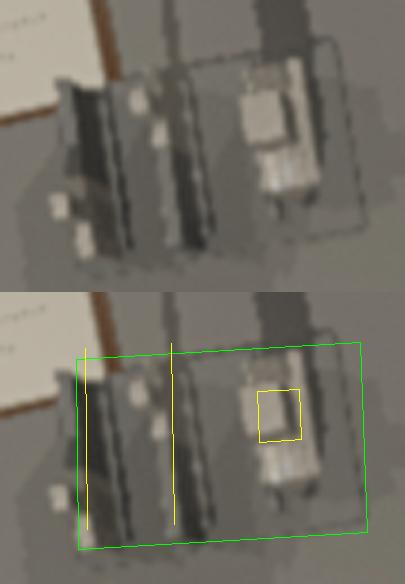

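```bash
cat >> fit.py <<'E'
def sp(x,y): 
    return rect(x-.006,x+.006,y-.004,y+.004,.108)+[((-.045,y-.004,.068),(.045,y-.004,.068)),((-.045,y+.004,.068),(.045,y+.004,.068))]
SA=sp(-.023,.055)+sp(.023,.012)+rect(-.012,.012,-.057,-.037,.108)+[((-.031,-.0636,.068),(.031,-.0636,.068))]+[ST[0],ST[0]]
E
python3 - <<'E'
from fit import *
t=shot('top');s=shot('scene');PG=[(t,grad(t)),(s,grad(s))]
for nm,P in (('top',PG[:1]),('sc',PG[1:]),('both',PG)):
    r=sorted([fit([x,y,.14],SA,P) for x in(.482,.489,.496) for y in (.137,.143,.149)],key=lambda q:q[1])
    print(nm,[(np.round(q[0],4),round(float(q[1]),1)) for q in r[:3]])
D=r[0][0]
for n,o in (('near_tab_spacer',(0,.055,.006)),('far_tab_spacer',(0,.012,.006)),('wedge',(0,-.04,.006))):
    print(n,W(D,o),[(np.round(d['at'],4).tolist(),round(d['score'],2)) for p in(t,s) for d in manip.tip_of(p,n)[:1]])
draw(t,[(D,SA,(0,255,255))],'c.png',(205,200),(80,65),4.5)
draw(s,[(D,SA,(0,255,255))],'d.png',(225,120),(75,65),4.5)
cv2.imwrite('pics/cd.png',np.hstack([cv2.imread('pics/c.png'),cv2.imread('pics/d.png')]))
E
```

```text
top [(array([0.485 , 0.147 , 0.1568]), -176.0), (array([0.485 , 0.147 , 0.1568]), -176.0), (array([0.485 , 0.147 , 0.1568]), -176.0)]
sc [(array([0.491 , 0.1412, 0.2899]), -181.0), (array([0.491 , 0.1412, 0.2899]), -181.0), (array([0.491 , 0.1412, 0.2899]), -181.0)]
both [(array([0.4855, 0.146 , 0.1594]), -349.3), (array([0.4855, 0.146 , 0.1594]), -349.3), (array([0.4855, 0.146 , 0.1594]), -349.3)]
near_tab_spacer [[0.4767456 0.200301  0.006    ]] [([0.4749, 0.1996, 0.0038], 0.61), ([0.4796, 0.1989, 0.0048], 0.83)]
far_tab_spacer [[0.48356969 0.15784594 0.006     ]] [([0.4811, 0.1572, 0.0035], 0.92), ([0.4795, 0.1536, 0.0052], 0.91)]
wedge [[0.49182207 0.10650494 0.006     ]] [([0.4918, 0.1051, 0.0031], 0.71), ([0.4984, 0.1034, 0.0014], 0.87)]
```

View pics/cd.png

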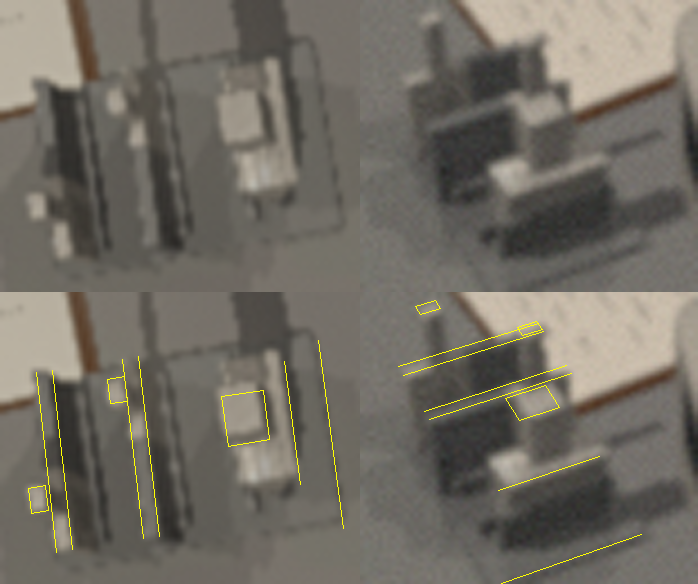

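```bash
python3 -m jog '{"offset":[[0.028,0.028,0.002],[0.028,0.028,0.002],[0.028,0.028,0.002],[0.028,0.028,0.002],[0.028,0.028,0.002],[0.028,0.028,0.002],[0.028,0.028,0.002],[0.028,0.028,0.002],[0.028,0.028,0.002],[0.028,0.028,0.002],[0.026,0.020,0],[0,0,0]],"yaw":[-0.5,-0.5,-0.5,-0.5,-0.5,-0.5,-0.5,-0.5,-0.5,0,0,0],"jaw":[0.5,0.5,0.5,0.5,0.5,0.5,0.5,0.5,0.5,0.5,0.5,0.5]}' 20
```

```text
clock: 2.6
position: [0.4597, -0.3007, 0.2517]
ee_rot: [0.996, 0.085, 0.001, -0.001]
ft_force: [-0.3, 0.3, 0.0]
grip_width: 0.498
grasp_force: 0.0
```

```bash
python3 -m jog '{"offset":[[0,0.038,0],[0,0.038,0],[0,0.038,0],[0,0.038,0],[0,0.038,0],[0,0.038,0],[0,0.038,0],[0,0.038,0],[0,0.038,0],[0,0.038,0],[0,0.038,0],[0,0.038,0],[-0.0055,0.0385,0],[0,0,-0.02],[0,0,-0.02],[0,0,-0.02],[0,0,-0.02],[0,0,-0.02],[0,0,0],[0,0,0]],"yaw":[0,0,0,0,0,0,0,0,0,0,0,0,-0.6,0,0,0,0,0,0,0],"jaw":[0.5,0.5,0.5,0.5,0.5,0.5,0.5,0.5,0.5,0.5,0.5,0.5,0.5,0.5,0.5,0.5,0.5,0.5,0.5,0.5]}'
python3 - <<'E'
from fit import *
t=shot('top');s=shot('scene')
draw(t,[],'e.png',(180,180),(110,85),3.5);draw(s,[],'f.png',(210,90),(95,85),3.5)
cv2.imwrite('pics/ef.png',np.hstack([cv2.imread('pics/'+n)[:297] for n in('e.png','f.png')]))
E
```

```text
clock: 4.27
position: [0.4486, 0.1872, 0.1512]
ee_rot: [0.997, 0.075, -0.001, 0.0]
ft_force: [-0.1, 1.1, 1.2]
grip_width: 0.499
grasp_force: 0.0
```

View pics/ef.png

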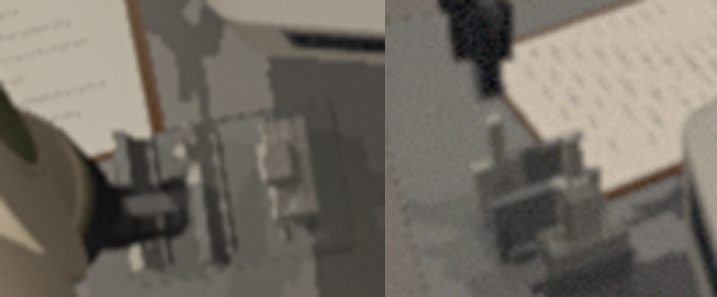

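```bash
python3 -m jog '{"offset":[[0.0055,0.0095,0],[0,0,-0.02],[0,0,-0.02],[0,0,-0.02],[0,0,-0.012],[0,0,0],[0,0,0],[0,0,0],[0,0,0],[0,0,0],[0,0,0],[0,0,0],[0,0,0]],"yaw":[0.5,0,0,0,0,0,0,0,0,0,0,0,0],"jaw":[0.5,0.5,0.5,0.5,0.5,0.5,1,1,1,1,1,1,1]}' 40
```

```text
clock: 5.45
position: [0.4555, 0.1968, 0.0807]
ee_rot: [0.997, 0.079, 0.001, 0.0]
ft_force: [-0.2, -2.7, 6.4]
grip_width: 0.088
grasp_force: 39.6
```

```bash
python3 -m jog '{"offset":[[0,0,0.02],[0,0,0.035],[0,0,0.035],[0,0,0.035],[0,0,0.02],[0,-0.02,0],[0,-0.037,0],[0,-0.037,0],[0,-0.037,0],[0,-0.037,0],[0,-0.037,0],[0,-0.037,0],[0.007,-0.037,0],[0.01,-0.037,0],[0.01,-0.037,0],[0.01,-0.037,0],[0.01,-0.037,0],[0.01,-0.037,0],[0,-0.025,0],[0,0,0]],"yaw":[0,0,0,0,0,0,0,0,0,-0.4,-0.4,-0.4,-0.4,-0.4,-0.4,-0.4,-0.4,-0.4,0,0],"jaw":[1,1,1,1,1,1,1,1,1,1,1,1,1,1,1,1,1,1,1,1]}'
```

```text
clock: 7.12
position: [0.51, -0.2987, 0.2239]
ee_rot: [0.999, 0.045, -0.0, 0.001]
ft_force: [-1.9, -0.5, -1.8]
grip_width: 0.082
grasp_force: 39.2
```

```bash
python3 -m jog '{"offset":[[0,0,0],[0,0,0]],"yaw":[0,0],"jaw":[1,1]}'
```

```text
clock: 7.28
position: [0.5117, -0.2914, 0.2246]
ee_rot: [0.999, 0.049, 0.0, -0.0]
ft_force: [0.8, 1.5, -1.1]
grip_width: 0.085
grasp_force: 39.2
```

```bash
python3 -m jog '{"offset":[[0,0,-0.03],[0,0,-0.03],[0,0,-0.01],[0,0,0],[0,0,0]],"yaw":[0,0,0,0,0],"jaw":[1,1,1,1,1]}'
python3 - <<'E'
from fit import *
C=[.529,-.2238,.097]
t=shot('top');s=shot('scene');print(np.round(manip.get_obs()['position'],4))
y=-.0665; z=.0795
S=rect(-.045,.045,y-.004,y+.004,z)+rect(-.045,.045,y-.004,y+.004,z+.062)
it=[(C,BX,(255,0,0)),(C,S,(0,255,255))]
draw(t,it,'e.png',(370,160),(110,85),3.5);draw(s,it,'f.png',(275,190),(110,130),2.3)
a,b=[cv2.imread('pics/'+n) for n in('e.png','f.png')]
cv2.imwrite('pics/g.png',np.hstack([cv2.copyMakeBorder(i,0,600-i.shape[0],0,0,0) for i in (a,b)]))
E
```

```text
clock: 7.7
position: [0.5119, -0.2915, 0.1553]
ee_rot: [0.999, 0.049, 0.0, 0.0]
ft_force: [0.1, 0.9, 0.3]
grip_width: 0.088
grasp_force: 39.2
[ 0.5125 -0.2922  0.1565]
```

View pics/g.png

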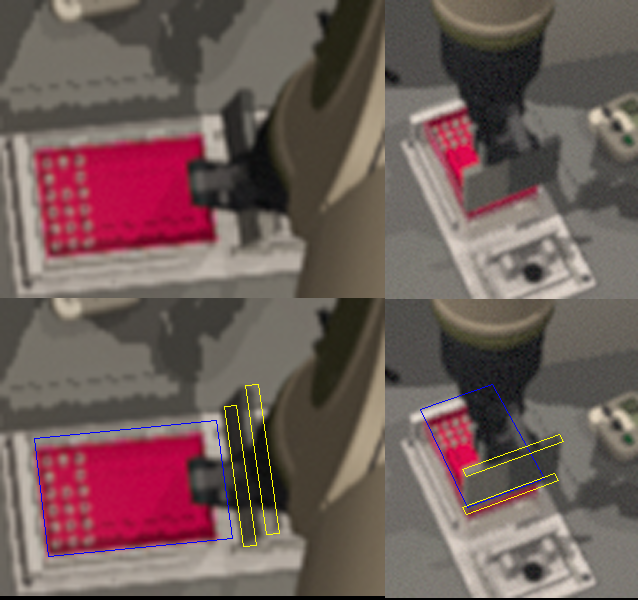

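```bash
python3 -m jog '{"offset":[[0,0,-0.015],[0,0,-0.015],[0,0,-0.01],[0,0,-0.01],[0,0,-0.01],[0,0,-0.01],[0,0,0],[0,0,0]],"yaw":[0,0,0,0,0,0,0,0],"jaw":[1,1,1,1,1,1,1,1]}'
```

```text
clock: 8.47
position: [0.5113, -0.292, 0.084]
ee_rot: [0.999, 0.048, -0.0, -0.0]
ft_force: [1.0, 0.3, -0.3]
grip_width: 0.085
grasp_force: 39.2
```

```bash
python3 -m jog '{"offset":[[0,0.0015,0],[0,0.0015,0],[0,0.001,0],[0,0.001,0],[-0.001,0.001,0],[0,0,0]],"yaw":[0,0,0,0,0,0],"jaw":[1,1,1,1,1,1]}'
```

```text
clock: 8.97
position: [0.511, -0.2878, 0.0851]
ee_rot: [0.999, 0.048, 0.001, 0.001]
ft_force: [2.7, -6.2, -1.5]
grip_width: 0.086
grasp_force: 39.4
```

```bash
python3 -m jog '{"offset":[[0,0.001,0],[0,-0.001,-0.001],[0,0,-0.001],[0,0,-0.001],[0,0,-0.001],[0,0,0],[0,0,0]],"yaw":[0,0,0,0,0,0,0],"jaw":[1,1,1,1,1,1,1]}'
```

```text
clock: 9.55
position: [0.511, -0.2879, 0.0812]
ee_rot: [0.999, 0.048, 0.001, 0.001]
ft_force: [1.7, -6.8, 1.1]
grip_width: 0.08
grasp_force: 39.5
```

```bash
python3 -m jog '{"offset":[[0,0,-0.001],[0,0,-0.001],[0,0,0],[0,0,0]],"yaw":[0,0,0,0],"jaw":[1,1,1,1]}'
```

```text
clock: 9.88
position: [0.5115, -0.2878, 0.0807]
ee_rot: [0.999, 0.048, 0.001, 0.002]
ft_force: [-3.1, -4.2, 13.1]
grip_width: 0.082
grasp_force: 41.3
```

```bash
python3 -m jog '{"offset":[[0,-0.001,0.0008],[0,0,0],[0,0,0],[0,0,0],[0,0,0],[0,0,0],[0,0,0],[0,0,0.02],[0,0,0.04],[0,0,0.04],[0,0,0.04],[0,0,0]],"yaw":[0,0,0,0,0,0,0,0,0,0,0,0],"jaw":[1,0.85,0.7,0.6,0.5,0.5,0.5,0.5,0.5,0.5,0.5,0.5]}'
python3 - <<'E'
from h import *
for c in('scene','top'):
    p=shot(c)
    for n in('near_tab_spacer','tip_box','far_tab_spacer'): print(c,n,[(np.round(d['at'],4),round(d['score'],2)) for d in manip.tip_of(p,n)[:2]])
E
```

```text
clock: 10.88
position: [0.5136, -0.2882, 0.2277]
ee_rot: [0.999, 0.048, 0.005, 0.003]
ft_force: [0.9, -0.3, 1.7]
grip_width: 0.501
grasp_force: 0.0
scene near_tab_spacer [(array([ 0.5359, -0.2891,  0.0086]), 0.61)]
scene tip_box [(array([ 0.5283, -0.2197,  0.0049]), 0.96)]
scene far_tab_spacer [(array([0.4804, 0.1566, 0.0039]), 0.63)]
top near_tab_spacer [(array([ 0.5337, -0.2835,  0.0064]), 0.48)]
top tip_box [(array([ 0.5278, -0.2251,  0.0039]), 0.69)]
top far_tab_spacer [(array([0.4801, 0.1557, 0.0036]), 0.65)]
```

```bash
python3 -m jog '{"offset":[[-0.01,0.03,0],[-0.01,0.035,0],[-0.01,0.035,0],[-0.01,0.035,0],[0,0.035,0],[0,0.035,0],[0,0.035,0],[0,0.035,0],[0,0.035,0],[0,0.035,0],[0.01,0.035,0],[0.01,0.035,0],[0.01,0.035,0],[0.005,0,-0.02],[0,0,-0.03],[0,0,0],[0,0,0],[0,0,0]],"yaw":[0,0,0,0,0.4,0.4,0.4,0.4,0.4,0.4,0.4,0.4,0.4,0,0,0,0,0],"jaw":[0.5,0.5,0.5,0.5,0.5,0.5,0.5,0.5,0.5,0.5,0.5,0.5,0.5,0.5,0.5,0.5,0.5,0.5]}'
```

```text
clock: 12.78
position: [0.5057, 0.1627, 0.1702]
ee_rot: [0.997, 0.079, 0.0, -0.0]
ft_force: [-0.9, 0.8, 0.9]
grip_width: 0.498
grasp_force: 0.0
```

```bash
python3 -m jog '{"offset":[[0,-0.001,-0.02],[0,0,-0.025],[0,0,-0.025],[0,0,-0.02],[0,0,0],[0,0,0],[0,0,0],[0,0,0],[0,0,0],[0,0,0],[0,0,0],[0,0,0]],"yaw":[0,0,0,0,0,0,0,0,0,0,0,0],"jaw":[0.5,0.5,0.5,0.5,0.5,1,1,1,1,1,1,1]}' 40
```

```text
clock: 13.78
position: [0.5069, 0.1618, 0.0813]
ee_rot: [0.997, 0.079, 0.002, 0.0]
ft_force: [-2.0, -2.3, 7.5]
grip_width: 0.083
grasp_force: 39.9
```

```bash
python3 -m jog '{"offset":[[0,0,0.02],[0,0,0.035],[0,0,0.035],[0,0,0.035],[-0.01,0,0.02],[-0.01,-0.023,0],[-0.01,-0.036,0],[0,-0.036,0],[0,-0.036,0],[0,-0.036,0],[0,-0.036,0],[0,-0.036,0],[0.012,-0.036,0],[0.013,-0.036,0],[0.015,-0.036,0],[0.015,-0.036,0],[0.015,-0.036,0],[0.012,-0.036,0],[0,0,0],[0,0,0]],"yaw":[0,0,0,0,0,0,0,0,0,-0.4,-0.4,-0.4,-0.4,-0.4,-0.4,-0.4,-0.4,-0.4,0,0],"jaw":[1,1,1,1,1,1,1,1,1,1,1,1,1,1,1,1,1,1,1,1]}'
```

```text
clock: 15.45
position: [0.5573, -0.2954, 0.2241]
ee_rot: [0.999, 0.047, 0.0, -0.0]
ft_force: [0.3, 0.6, -1.6]
grip_width: 0.079
grasp_force: 39.3
```

```bash
python3 -m jog '{"offset":[[0,0,-0.02],[0,0,-0.02],[0,0,0],[0,0,0]],"yaw":[0,0,0,0],"jaw":[1,1,1,1]}'
python3 - <<'E'
from fit import *
C=[.529,-.2238,.097]
t=shot('top');s=shot('scene')
N=sp(-.023,-.0615)
it=[(C,N,(0,255,255))]
draw(t,it,'e.png',(370,160),(110,85),3.5);draw(s,it,'f.png',(275,190),(110,130),2.3)
a,b=[cv2.imread('pics/'+n) for n in('e.png','f.png')]
cv2.imwrite('pics/h.png',np.hstack([cv2.copyMakeBorder(i,0,600-i.shape[0],0,0,0) for i in (a,b)]))
E
```

```text
clock: 15.78
position: [0.5572, -0.292, 0.1845]
ee_rot: [0.999, 0.049, -0.0, -0.0]
ft_force: [0.3, -1.2, -0.7]
grip_width: 0.084
grasp_force: 39.2
```

View pics/h.png

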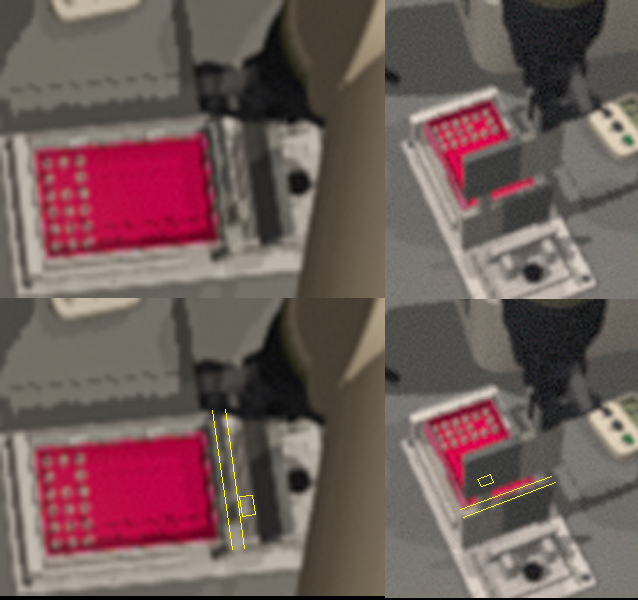

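```bash
python3 -m jog '{"offset":[[0.001,-0.0025,0],[0,0,-0.02],[0,0,-0.02],[0,0,0],[0,0,0]],"yaw":[0,0,0,0,0],"jaw":[1,1,1,1,1]}'
```

```text
clock: 16.3
position: [0.5583, -0.2956, 0.1444]
ee_rot: [0.999, 0.048, -0.0, -0.0]
ft_force: [0.1, -0.4, -0.5]
grip_width: 0.084
grasp_force: 39.2
```

```bash
python3 -m jog '{"offset":[[0,0.001,-0.01],[0,0,-0.01],[0,0,-0.01],[0,0,-0.01],[0,0,-0.01],[0,0,-0.01],[0,0,0],[0,0,0]],"yaw":[0,0,0,0,0,0,0,0],"jaw":[1,1,1,1,1,1,1,1]}'
```

```text
clock: 16.97
position: [0.5582, -0.2945, 0.0835]
ee_rot: [0.999, 0.048, -0.0, -0.0]
ft_force: [1.1, 0.2, -0.9]
grip_width: 0.085
grasp_force: 39.4
```

Clear, 2 mm above the floor. Push toward the first spacer.

```bash
python3 -m jog '{"offset":[[0,0.001,0],[0,0.001,0],[0,0.001,0],[0,0.001,0],[0,0,0],[0,0,0]],"yaw":[0,0,0,0,0,0],"jaw":[1,1,1,1,1,1]}'
```

```text
clock: 17.47
position: [0.5587, -0.2914, 0.0846]
ee_rot: [0.999, 0.048, 0.001, 0.001]
ft_force: [1.4, -2.8, -0.1]
grip_width: 0.088
grasp_force: 39.5
```

```bash
python3 -m jog '{"offset":[[0,0.0005,-0.001],[0,0,-0.001],[0,0,-0.001],[0,0,-0.001],[0,0,0],[0,0,0],[0,0,0]],"yaw":[0,0,0,0,0,0,0],"jaw":[1,1,1,1,1,1,1]}'
```

```text
clock: 18.05
position: [0.5588, -0.2914, 0.0813]
ee_rot: [0.999, 0.048, 0.001, 0.001]
ft_force: [-1.2, -4.9, 5.8]
grip_width: 0.082
grasp_force: 40.3
```

Touching floor at 6 N and spacer at 5 N; release and rise.

```bash
python3 -m jog '{"offset":[[0,-0.0005,-0.0003],[0,0,0],[0,0,0],[0,0,0],[0,0,0],[0,0,0],[0,0,0],[0,0,0.02],[0,0,0.04],[0,0,0.04],[0,0,0.04],[0,0,0],[0,0,0]],"yaw":[0,0,0,0,0,0,0,0,0,0,0,0,0],"jaw":[1,0.85,0.7,0.6,0.5,0.5,0.5,0.5,0.5,0.5,0.5,0.5,0.5]}'
python3 - <<'E'
from fit import *
C=[.529,-.2238,.097]
t=shot('top');s=shot('scene')
it=[(C,sp(-.023,-.0615)+sp(.023,-.0695),(0,255,255))]
draw(t,it,'e.png',(370,160),(110,85),3.5);draw(s,it,'f.png',(275,190),(110,130),2.3)
a,b=[cv2.imread('pics/'+n) for n in('e.png','f.png')]
cv2.imwrite('pics/i.png',np.hstack([cv2.copyMakeBorder(i,0,600-i.shape[0],0,0,0) for i in (a,b)]))
E
```

```text
clock: 19.13
position: [0.5597, -0.2909, 0.2227]
ee_rot: [0.999, 0.048, 0.002, 0.001]
ft_force: [0.4, -0.2, 0.4]
grip_width: 0.497
grasp_force: 0.0
```

View pics/i.png

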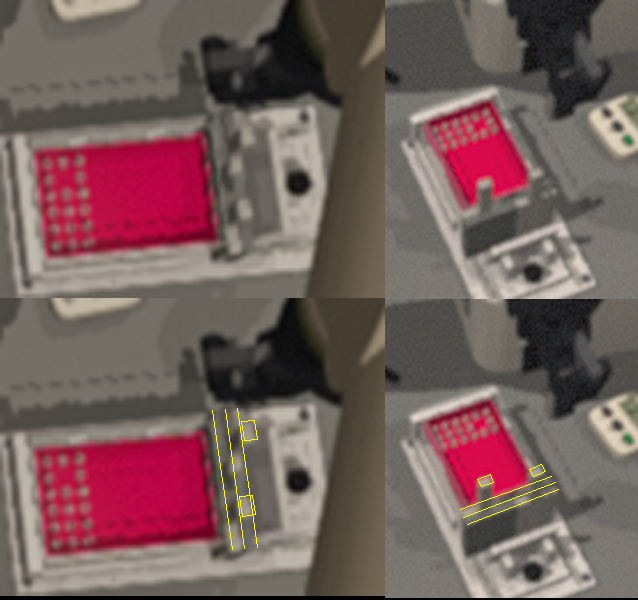

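```bash
python3 -m jog '{"offset":[[-0.015,0.03,0],[-0.015,0.036,0],[-0.015,0.036,0],[-0.015,0.036,0],[-0.005,0.036,0],[0,0.036,0],[0,0.036,0],[0,0.036,0],[0,0.036,0],[0,0.036,0],[0,0.036,0],[0,0,-0.02],[0,0,-0.03],[0,0,0],[0,0,0],[0,0,0]],"yaw":[0,0.4,0.4,0.4,0.4,0.4,0.4,0.4,0.4,0.4,0,0,0,0,0,0],"jaw":[0.4,0.4,0.4,0.4,0.4,0.4,0.4,0.4,0.4,0.4,0.4,0.4,0.4,0.4,0.4,0.4]}'
```

```text
clock: 20.57
position: [0.4935, 0.0991, 0.1703]
ee_rot: [0.997, 0.079, -0.0, -0.0]
ft_force: [0.3, -0.9, -0.5]
grip_width: 0.599
grasp_force: 0.0
```

```bash
python3 -m jog '{"offset":[[0.0015,0,-0.02],[0,0,-0.025],[0,0,-0.025],[0,0,-0.02],[0,0,-0.001],[0,0,0],[0,0,0],[0,0,0],[0,0,0],[0,0,0],[0,0,0],[0,0,0]],"yaw":[0,0,0,0,0,0,0,0,0,0,0,0],"jaw":[0.4,0.4,0.4,0.4,0.4,1,1,1,1,1,1,1]}' 80
```

```text
clock: 21.57
position: [0.4963, 0.0996, 0.081]
ee_rot: [0.997, 0.08, 0.002, 0.0]
ft_force: [-0.8, -2.0, 7.0]
grip_width: 0.221
grasp_force: 78.4
```

```bash
python3 -m jog '{"offset":[[0,0,0],[0,0,0.01],[0,0,0.03],[0,0,0.035],[0,0,0.035],[0,0,0.03],[0,0,0],[0,0,0]],"yaw":[0,0,0,0,0,0,0,0],"jaw":[1,1,1,1,1,1,1,1]}' 100
python3 - <<'E'
from h import *
print(np.round(manip.get_obs()['position'],4))
for c in('scene','top'):
    p=shot(c)
    print(c,[(np.round(d['at'],4),round(d['score'],2)) for d in manip.tip_of(p,'wedge')[:2]])
E
```

```text
clock: 22.23
position: [0.4959, 0.0997, 0.2215]
ee_rot: [0.997, 0.08, 0.002, 0.0]
ft_force: [-0.5, -0.8, -2.4]
grip_width: 0.215
grasp_force: 97.7
[0.4959 0.0997 0.2215]
scene [(array([0.498 , 0.1076, 0.1454]), 0.75)]
top [(array([ 0.7259, -0.3356,  0.001 ]), 0.7), (array([0.4941, 0.1071, 0.14  ]), 0.61)]
```

```bash
python3 -m jog '{"offset":[[-0.01,-0.015,0],[-0.01,-0.036,0],[0,-0.036,0],[0,-0.036,0],[0,-0.036,0],[0,-0.036,0],[0.01,-0.036,0],[0.01,-0.036,0],[0.01,-0.036,0],[0.015,-0.036,0],[0.016,-0.036,0],[0,-0.036,0],[0,0,0],[0,0,0],[0,0,0]],"yaw":[0,0,-0.4,-0.4,-0.4,-0.4,-0.4,-0.4,-0.4,-0.4,-0.4,0,0,0,0],"jaw":[1,1,1,1,1,1,1,1,1,1,1,1,1,1,1]}' 100
```

```text
clock: 23.68
position: [0.5357, -0.3109, 0.2176]
ee_rot: [0.999, 0.048, -0.001, -0.001]
ft_force: [0.7, 0.1, -0.2]
grip_width: 0.219
grasp_force: 98.0
```

```bash
python3 -m jog '{"offset":[[0.0015,0,-0.02],[0,0,-0.025],[0,0,-0.025],[0,0,0],[0,0,0]],"yaw":[0,0,0,0,0],"jaw":[1,1,1,1,1]}' 100
python3 - <<'E'
from fit import *
C=[.529,-.2238,.097]
t=shot('top');s=shot('scene');q=manip.get_obs()['position'];print(np.round(q,4))
d=q-np.array([C[0],C[1],0]);cy=-np.sin(C[2])*d[0]+np.cos(C[2])*d[1];cx=np.cos(C[2])*d[0]+np.sin(C[2])*d[1];print('cradle',cx,cy)
y=cy+.007;z=q[2]-.075
it=[(C,sp(-.023,-.0615)+sp(.023,-.0695),(0,255,255)),(C,rect(-.031,.031,y-.0236,y+.005,z+.062)+rect(-.031,.031,y-.005,y+.005,z),(0,255,0))]
draw(t,it,'e.png',(370,160),(110,85),3.5);draw(s,it,'f.png',(275,190),(110,130),2.3)
a,b=[cv2.imread('pics/'+n) for n in('e.png','f.png')]
cv2.imwrite('pics/j.png',np.hstack([cv2.copyMakeBorder(i,0,600-i.shape[0],0,0,0) for i in (a,b)]))
E
```

```text
clock: 24.1
position: [0.537, -0.3103, 0.1483]
ee_rot: [0.999, 0.049, -0.001, -0.001]
ft_force: [0.8, 0.5, -0.2]
grip_width: 0.214
grasp_force: 98.1
[ 0.5382 -0.3109  0.1505]
cradle 0.0007394426140299483 -0.08757161734514028
```

View pics/j.png

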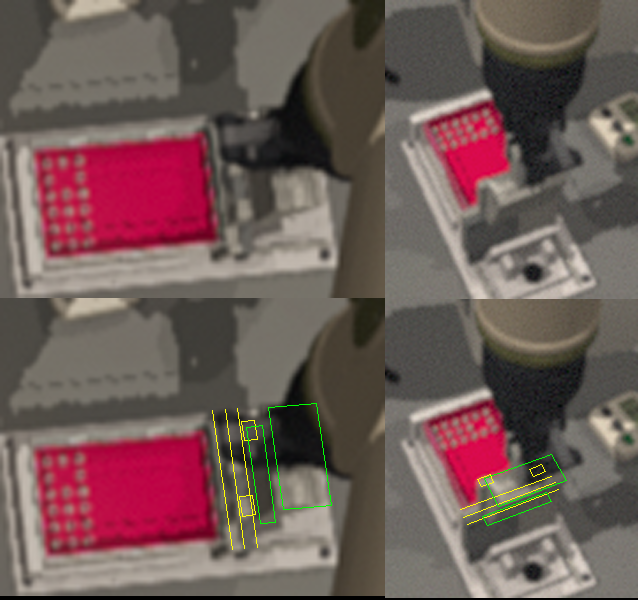

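```bash
python3 -m jog '{"offset":[[0,-0.0005,-0.01],[0,0,-0.01],[0,0,-0.01],[0,0,0],[0,0,0]],"yaw":[0,0,0,0,0],"jaw":[1,1,1,1,1]}' 100
```

```text
clock: 24.62
position: [0.5368, -0.3122, 0.1179]
ee_rot: [0.999, 0.048, -0.001, -0.0]
ft_force: [0.3, -1.2, -2.8]
grip_width: 0.215
grasp_force: 98.0
```

```bash
python3 -m jog '{"offset":[[0,0,-0.004],[0,0,-0.004],[0,0,0],[0,0,0]],"yaw":[0,0,0,0],"jaw":[1,1,1,1]}' 120
```

```text
clock: 24.95
position: [0.5373, -0.3119, 0.1106]
ee_rot: [0.999, 0.048, -0.0, -0.0]
ft_force: [0.6, -1.4, -1.3]
grip_width: 0.213
grasp_force: 119.3
```

```bash
python3 -m jog '{"offset":[[0,0.0015,-0.002],[0,0,-0.002],[0,0,-0.002],[0,0,-0.002],[0,0,0],[0,0,0]],"yaw":[0,0,0,0,0,0],"jaw":[1,1,1,1,1,1]}' 120
```

```text
clock: 25.45
position: [0.5372, -0.3101, 0.1023]
ee_rot: [0.999, 0.049, -0.0, -0.0]
ft_force: [-0.1, -1.1, -1.6]
grip_width: 0.208
grasp_force: 119.3
```

```bash
python3 -m jog '{"offset":[[0,0,-0.002],[0,0,-0.002],[0,0,-0.001],[0,0,0],[0,0,0]],"yaw":[0,0,0,0,0],"jaw":[1,1,1,1,1]}' 120
```

```text
clock: 25.87
position: [0.5374, -0.3104, 0.0977]
ee_rot: [0.999, 0.048, -0.0, -0.0]
ft_force: [-0.4, -0.5, -1.3]
grip_width: 0.218
grasp_force: 119.4
```

```bash
python3 -m jog '{"offset":[[0,0,-0.001],[0,0,-0.001],[0,0,-0.001],[0,0,-0.001],[0,0,0],[0,0,0]],"yaw":[0,0,0,0,0,0],"jaw":[1,1,1,1,1,1]}' 120
```

```text
clock: 26.37
position: [0.5375, -0.3102, 0.0937]
ee_rot: [0.999, 0.048, -0.0, -0.0]
ft_force: [0.2, 1.9, -0.8]
grip_width: 0.21
grasp_force: 119.4
```

```bash
python3 -m jog '{"offset":[[0,0,-0.001],[0,0,-0.001],[0,0,-0.001],[0,0,-0.001],[0,0,0],[0,0,0]],"yaw":[0,0,0,0,0,0],"jaw":[1,1,1,1,1,1]}' 120
```

```text
clock: 26.87
position: [0.5382, -0.3101, 0.0915]
ee_rot: [0.999, 0.048, 0.001, 0.0]
ft_force: [-3.4, 5.4, 12.9]
grip_width: 0.21
grasp_force: 121.5
```

```bash
python3 -m jog '{"offset":[[0,0.0005,-0.001],[0,0,-0.001],[0,0,0],[0,0,0]],"yaw":[0,0,0,0],"jaw":[1,1,1,1]}' 120
```

```text
clock: 27.2
position: [0.5386, -0.31, 0.0912]
ee_rot: [0.999, 0.048, 0.001, 0.001]
ft_force: [-8.0, 7.8, 26.1]
grip_width: 0.211
grasp_force: 123.3
```

```bash
python3 -m jog '{"offset":[[0.0,0.001,0],[-0.0005,0.0005,0],[0,0,-0.001],[0,0,-0.001],[0,0,0],[0,0,0]],"yaw":[0,0,0,0,0,0],"jaw":[1,1,1,1,1,1]}' 120
```

```text
clock: 27.7
position: [0.5387, -0.3098, 0.0906]
ee_rot: [0.999, 0.047, 0.002, 0.002]
ft_force: [-9.3, 5.9, 33.9]
grip_width: 0.213
grasp_force: 124.3
```

```bash
python3 -m jog '{"offset":[[-0.001,0,-0.001],[0,0,-0.001],[0,0,-0.001],[0,0,-0.001],[0,0,0],[0,0,0],[0,0,0]],"yaw":[0,0,0,0,0,0,0],"jaw":[1,1,1,1,1,1,1]}' 120
```

```text
clock: 28.28
position: [0.539, -0.3098, 0.0899]
ee_rot: [0.999, 0.048, 0.003, 0.002]
ft_force: [-15.4, 8.9, 57.8]
grip_width: 0.211
grasp_force: 127.9
```

```bash
python3 -m jog '{"offset":[[0,0,0],[0,0,0],[0,0,0],[0,0,0],[0,0,0],[0,0,0]],"yaw":[0,0,0,0,0,0],"jaw":[1,1,1,1,1,1]}' 120
python3 - <<'E'
from h import *
for c in('scene','top'):
    p=shot(c)
    for n in('wedge','near_tab_spacer','far_tab_spacer','tip_box','timer','bottle','marker'): print(c,n,[(np.round(d['at'],4),round(d['score'],2)) for d in manip.tip_of(p,n)[:2]])
o=manip.get_obs();print(o['clock'],o['ft_force'],o['torque'])
E
```

```text
clock: 28.78
position: [0.5391, -0.3098, 0.0899]
ee_rot: [0.999, 0.048, 0.003, 0.002]
ft_force: [-15.3, 9.3, 57.7]
grip_width: 0.214
grasp_force: 127.9
scene wedge [(array([ 0.5403, -0.3056,  0.0153]), 0.73)]
scene near_tab_spacer [(array([ 0.5315, -0.2908,  0.0095]), 0.63)]
scene far_tab_spacer [(array([ 0.5339, -0.2942,  0.0042]), 0.72)]
scene tip_box [(array([ 0.5288, -0.2194,  0.0055]), 0.82)]
scene timer [(array([ 0.6899, -0.208 ,  0.0008]), 0.95)]
scene bottle [(array([ 0.7265, -0.334 ,  0.0019]), 0.7)]
scene marker [(array([ 0.4438, -0.0303,  0.0042]), 0.49)]
top wedge [(array([ 6.891e-01, -2.121e-01,  4.000e-04]), 0.7), (array([ 0.5365, -0.3032,  0.0123]), 0.43)]
top near_tab_spacer [(array([ 0.5315, -0.2841,  0.0075]), 0.63)]
top far_tab_spacer [(array([ 0.5344, -0.2924,  0.0033]), 0.44)]
top tip_box [(array([ 0.5308, -0.2281,  0.0078]), 0.87)]
top timer [(array([ 0.6869, -0.2124, -0.0039]), 0.8)]
top bottle [(array([ 7.248e-01, -3.377e-01,  7.000e-04]), 0.94)]
top marker [(array([ 0.444 , -0.0264,  0.0011]), 0.75), (array([ 0.6858, -0.2095, -0.003 ]), 0.25)]
29.5833 [-16.25686589   9.91024694  57.1307144 ] [ 3.05006246  4.06906906 -0.77863307]
```

All consistent: wedge is seated and steady at 58 N, underside about 9 mm above the cradle floor, bystanders unmoved.

```bash
python3 -c "from workcell import manip; print(manip.hand_in())"
```

```text
the job is handed in; nothing more can be done
None
```

Job handed in at about 30 s: both spacers stand upright against the tip box, and the wedge is gripped and pressed down tight at about 58 N, with the timer, bottle and marker where they were; I never pushed the stop towards a new setting but did not re-measure it afterwards.

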